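# Reset the ratchet light board and lay a culture flask on it

## Task

The tilting light board is propped too steeply. Lift it by its bar past the top notch so that the ratchet lets go, lower it until it lies fully flat, then raise it again and leave it propped on its second notch from the bottom. Then gently lay the flat flask with the purple cap on the lit board, broad side down, cap pointing straight up the slope and its base right against the ledge, and leave the other flasks where they are.

Things in the scene. Friction and masses are not known exactly. Their poses are not given: they have to be found in the camera images.
- stand: fixed steel stand of the light board, 220 (x) x 312 (y) mm, origin at the centre of its underside on the bench; its x points away from the board's hinge (from the board's low edge to its handle side), y along the hinge, z up. The hinge line is at x = -95 mm, 75 mm above the bench. The ratchet (steel quadrant and orange pawl) is on the +y side.
- board (a joint): light board's angle about its hinge, rad; 0 flat, grows as the handle rises. Ratchet notches 0.244, 0.471 (second), 0.698, 0.925: each catches once passed by 0.03, then bars going down. Starts on the third or fourth. At about 1.31 a lug throws the pawl out in 0.5 s (stop 1.414) and it can be lowered; below 0.05 the pawl goes back in. Stiff hinge: under 8 N at the bar moves it.
- pawl (a joint): angle of the ratchet pawl, rad; below 0.12: riding on the quadrant or seated in a notch (0); about 0.77: thrown out, leaning away from the hinge and staying there (let go then, the board sinks to flat in about 2 s). Raised faster than about 0.3 m/s at the bar it may bounce out.
- handle (a point): centre of the black round handle bar, 12 mm thick, 136 mm long between its two brackets, parallel to the hinge and 240 mm from it (and 2 mm off it towards -z); 44 mm of free gap between it and the board's top edge. Axes turn with the board: x up the slope away from the hinge, y along the hinge, z out of the lit face.
- board_hinge (a point): middle of the hinge line; axes turn with the board as for the handle. The board is 190 mm long up the slope, 256 mm wide and its lit face lies 8 mm above the hinge line (along z).
- ledge (a point): point on the lit face in the middle of the ledge's inner face, 10 mm up the slope from the hinge line and 8 mm along z; axes turn with the board. The ledge is 240 mm wide, stands 14 mm out of the face and stops things sliding down.
- pawl_weight (a point): centre of the pawl's orange round weight, 20 mm across, standing beside the board's +y edge; it swings with the pawl.
- flask_mid (a point): centre of the body of the flat culture flask with the purple cap and green body, lying on its broad face on the bench, 0.12 to 0.22 kg. Body 92 (x) x 54 (y) x 32 (z) mm, so its base is 46 mm behind this point; x points to the cap, z up out of the broad face.
- flask_cap (a point): centre of the purple cap, 28 mm across, 22 mm long, 77 mm from flask_mid along the flask's x, on its centre line.
- flask_orange_mid (a point): centre of the body of another flat flask, same size, orange cap and straw-coloured; leave it alone.
- conical_near: conical flask with white stopper, green, 84 mm across the base, 164 mm tall, origin at the centre of its underside: leave it alone.
- conical_left: conical flask with white stopper, pale green, same size, on the left of the light board: leave it alone.
Mind the look-alikes: they are no part of the job. What is shaped like the part that bears flask_mid but white is not meant.

How it is judged:
On the way, in this order (a step that is already met when the one before it is completed fails the run):
1. the board is lifted past its top notch and the pawl is thrown out (value of joint board above 1 rad and value of joint pawl above 0.4 rad), for 0.02 s.
2. the board is lowered flat and the pawl has fallen back in (value of joint board below 0.05 rad and value of joint pawl below 0.3 rad), for 0.05 s.
At the end, for the whole second after the job is handed in: board on its second notch (0.44 to 0.50 rad), pawl in (under 0.12); purple-capped flask flat on the lit face (0.1 rad, centre 11 to 21 mm off it), cap up the slope (0.15 rad), base within 7 mm of the ledge, centre within 95 mm of the board's middle; nothing held (value of joint board between 0.44 and 0.5 rad and value of joint pawl below 0.12 rad and x of flask_mid in the frame of ledge between 0.04 and 0.053 m and y of flask_mid in the frame of ledge between -0.095 and 0.095 m and z of flask_mid in the frame of ledge between 0.011 and 0.021 m and x of flask_cap in the frame of ledge above 0.11 m and angle between the x axis of flask_mid and the x axis of ledge, either way round below 0.15 rad and angle between the z axis of flask_mid and the z axis of ledge, either way round below 0.1 rad); the robot touches nothing.
It fails at once if the purple-capped flask is dropped or banged on the board (over 35 N) (contact force between flask and board above 35 N).
It fails at once if the orange-capped flask is moved more than 30 mm (distance of flask_orange_mid from where it was at the start of the episode above 0.03 m).
It fails at once if a conical flask is moved more than 30 mm or tipped (distance of any of conical_near, conical_left from where it was at the start of the episode above 0.03 m or angle between any of conical_near, conical_left's own z axis and vertical above 0.3 rad).
It also fails if it takes over 67 s, if anything falls off the work surface, if the arm or the gripper's body presses on something with over 40 N, if the wrist force passes 120 N, or if a joint passes its speed limit or range.

## Robot

A 6-joint arm with a two-finger parallel gripper is mounted at the origin on the work surface. World frame = base frame: x ahead of the robot, y to its left, z up, the work surface at z = 0. Lengths are in m, angles in rad, forces in N, time in s.
With the tool pointing down it reaches from about 0.3 to 0.775 m from the base axis. Payload 14.6 kg.
Tool frame: the origin (TCP) lies at the very end of the fingers, on their centre line; the grasp point (between the pads) lies 19 mm behind it; z points along the fingers, x is the direction in which the jaws open and shut, and the axes are right-handed (so a half turn about z gives the same grasp; the last joint's range is limited). The gripper opens to 94 mm and grips with 3 to 60 N. Pads are 16 mm wide; open, the fingers measure 119 mm over their backs; the gripper's body (75 mm by 177 mm) begins 78 mm behind the grasp point.
Start: joints at [1.256, 0.3, 1.521, -0, 1.321, -0.067], TCP at [0.135, 0.533, 0.205] pointing down, gripper open.
Joint ranges: [-3.03, 3.03], [-0.79, 2.21], [0.23, 2.52], [-1.04, 4.18], [0, 3.07], [-2.55, 2.55]. Speed limits (rad/s): [2.22, 2.22, 2.57, 3.14, 3.14, 3.14].

## Interface

Orientations are given as [roll, pitch, yaw] about the fixed x, y, z axes, in that order (R = Rz(yaw) Ry(pitch) Rx(roll)).
In Python, from station import ctrl gives the robot as it stands.
- The arm moves only by the shell command python3 -m inch 'ROWS' [FORCE]. ROWS is JSON, one flat list of numbers, 7 for each row, row after row: the shift along the tool's x, y, z in cm, then the turn, a rotation vector about the tool's x, y, z in rad, then the opening, from 0 (shut) to 1 (fully open). In form: [tx, ty, tz, wx, wy, wz, claw, tx, ty, tz, wx, wy, wz, claw, ...]. A call has 1 to 20 rows; each row shifts and turns the commanded pose from where the row before left it, along the tool's axes as they then stand; what a row does not reach is not made up. A row lasts 1/8 s, in which the tool goes at most 62.5 mm and 10.7 degrees, less where a joint would pass 70% of its speed; a pose out of reach is approached as far as the arm can. A call is refused whole if a number of a shift passes 6.25 or a number of a turn 0.188, either way. A call with a gripper value outside its range is refused whole. The fingers move at their own pace and stop on an object; FORCE is the grip in N (left out, the last holds). Time passes only in rows, so rows that do not move let the fingers close. It gives the time, the measured TCP pose, the force and the opening at its end, in the units of the state.
- ctrl.get_obs(): the state, without advancing time (a new reading comes with each control period).
- ctrl.camera(name): name is "side" or "top"; returns (picture, depth): 384x512x3 uint8, red, green, blue; 384x512 float32, m along the optical axis (not along the pixel's ray), 0 where there is no reading.
- ctrl.camera_params(name): a dict with "vertical_fov" (degrees; the focal length in pixels is half the picture's height over the tangent of half this angle, whatever the lens; pixels are square), "cx", "cy" (the principal point, pixels), "camera_from_world" (4x4, takes a point from world to camera coordinates). Camera axes: x right, y down, z forward; pixel columns grow to the right and rows downward; lengths in m; the calibration is good to about 2 mm. A picture is of the moment at which its call begins. camera_params takes no time and is no camera call.
- ctrl.hand_in(): hands the job in, once; it reports no verdict.
Trained networks look in the newest picture that a camera, given by its name, has taken for a name from the list of things; names that differ only in an ending like _2 or _b are one class to them, and where a whole thing is asked for, a point or a joint stands for the part that bears it (a point fixed in the world has none). Each returns a list of dicts, best first, with "score" (0 to 1); they miss things now and then, are a little off and sometimes report something else, mostly with a low value. They report only what shows in the picture. A call takes as long as a camera call. They do not tell look-alikes from the thing itself.
- ctrl.spot_in(camera, label): "bbox" ([centre column, centre row, width, height] in pixels, round what is visible of it).
- ctrl.place_of(camera, label): "centre" ([column, row] in pixels: a listed point, or the origin of a listed thing).
The state is a dict: "time_s": time; "qpos": joint angles; "joint_vel": joint speeds; "tau": joint torques, N m; "ee_pos": TCP position; "eef_rot": TCP orientation; "force": force on the tool from outside, world axes, zero at the start; "moment": the same for the moment, N m; "grip_width": finger opening in m.
Only numpy, scipy, OpenCV 4.12 (cv2) and the standard library are available. Lean on these libraries where they do the work, as an engineer would, in place of code of your own. Each camera call takes 0.05 s, during which the arm holds its last target. There are 200 camera calls.

## Working session

There is one attempt and no reset: what is moved stays moved. The work goes in short steps, Python scripts to look and compute and a shell command to move; the robot and the scene stay as the last step left them, time stands still between calls to the robot, and variables do not carry over. Pictures are saved under pics/ and viewed, about 8 in all and at most 12, crops included, and the job is handed in when it is done.

```bash
ls; mkdir -p pics
cat > h.py <<'E'
import numpy as np, cv2
from scipy.spatial.transform import Rotation as R
from station import ctrl
def cam(n):
    p=ctrl.camera_params(n); return p, 192/np.tan(np.radians(p["vertical_fov"])/2)
def unproj(n,u,v,d):
    p,f=cam(n); T=np.linalg.inv(np.array(p["camera_from_world"]))
    return (T@np.array([(u-p["cx"])/f*d,(v-p["cy"])/f*d,d,1]))[:3]
def proj(n,P):
    p,f=cam(n); c=(np.array(p["camera_from_world"])@np.append(P,1))[:3]
    return c[0]/c[2]*f+p["cx"],c[1]/c[2]*f+p["cy"]
def dep(D,u,v,r=2):
    u,v=int(round(u)),int(round(v)); w=D[max(0,v-r):v+r+1,max(0,u-r):u+r+1]; w=w[w>0]
    return np.median(w) if w.size else 0
def look(n,name,scale=1,crop=None):
    I,D=ctrl.camera(n); J=cv2.cvtColor(I,cv2.COLOR_RGB2BGR)
    if crop: x,y,w,h=crop; J=J[y:y+h,x:x+w]
    cv2.imwrite(f"pics/{name}.png",cv2.resize(J,None,fx=scale,fy=scale,interpolation=cv2.INTER_CUBIC)); return I,D
E
python3 - <<'E'
from h import *
np.set_printoptions(precision=3,suppress=True)
for n in("side","top"):
    I,D=look(n,n+"0",1.5); np.savez(f"/tmp/{n}0.npz",I=I,D=D)
    p,f=cam(n);T=np.linalg.inv(np.array(p["camera_from_world"])); print(n,f,p["cx"],p["cy"],T)
    for l in["stand","handle","board_hinge","ledge","pawl_weight","flask_mid","flask_cap","flask_orange_mid","conical_near","conical_left"]:
        for r in ctrl.place_of(n,l)[:3]:
            u,v=r["centre"]; d=dep(D,u,v); print(l,round(r["score"],2),np.round([u,v]),unproj(n,u,v,d) if d else None)
print(ctrl.get_obs())
E
```

```text
pics
side 434.5295146891254 248.5409998052738 195.38555054698944 [[ 0.699 -0.36   0.618 -0.448]
 [-0.715 -0.374  0.59  -0.97 ]
 [ 0.019 -0.855 -0.519  0.891]
 [ 0.     0.     0.     1.   ]]
stand 0.65 [229. 204.] [0.472 0.007 0.041]
handle 0.65 [236. 130.] [0.869 0.38  0.101]
board_hinge 0.66 [212. 195.] [0.428 0.046 0.081]
ledge 0.83 [209. 193.] [0.423 0.059 0.084]
pawl_weight 0.43 [332. 250.] [ 0.529 -0.409  0.032]
flask_mid 0.86 [393. 252.] [ 0.658 -0.551  0.033]
flask_mid 0.83 [302. 298.] [ 0.292 -0.474  0.031]
flask_mid 0.81 [331. 254.] [ 0.511 -0.419  0.03 ]
flask_cap 0.89 [340. 284.] [ 0.424 -0.51   0.021]
flask_cap 0.85 [320. 319.] [ 0.274 -0.552  0.024]
flask_cap 0.67 [379. 261.] [ 0.593 -0.541  0.026]
flask_orange_mid 0.72 [283. 244.] [ 0.44  -0.279  0.031]
conical_near 0.73 [318. 214.] [ 0.673 -0.247  0.026]
conical_left 0.71 [183. 163.] [0.581 0.413 0.018]
conical_left 0.56 [335. 253.] [ 0.521 -0.425  0.032]
top 498.25241516492827 250.5266101395272 189.26767325635436 [[-0.039 -0.975  0.219  0.187]
 [-0.999  0.037 -0.012 -0.044]
 [ 0.004 -0.219 -0.976  1.624]
 [ 0.     0. 
[... 531 characters left out ...]
.286  0.028]
flask_cap 0.8 [408. 264.] [ 0.281 -0.554  0.029]
flask_orange_mid 0.73 [215. 224.] [0.426 0.051 0.092]
flask_orange_mid 0.57 [315. 218.] [ 0.44  -0.269  0.028]
conical_near 0.76 [295. 146.] [ 0.679 -0.216  0.056]
conical_left 0.66 [ 98. 179.] [0.586 0.423 0.073]
{'time_s': 1.1, 'qpos': array([ 1.256,  0.3  ,  1.521,  0.   ,  1.321, -0.067]), 'joint_vel': array([ 0.   , -0.002, -0.   , -0.   , -0.   , -0.001]), 'tau': array([ -0.001, -53.167, -35.291,   0.071,   0.021,  -0.   ]), 'ee_pos': array([0.135, 0.533, 0.205]), 'eef_rot': array([-3.142, -0.   ,  1.323]), 'force': array([ 0.152, -0.534,  0.063]), 'moment': array([-0.057,  0.015, -0.051]), 'grip_width': 0.09420810408799912}
```

View pics/side0.png

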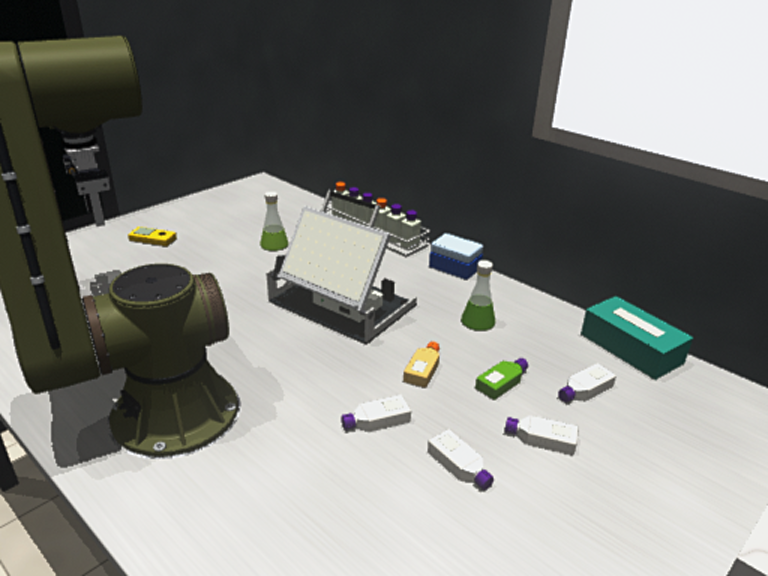

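View pics/top0.png

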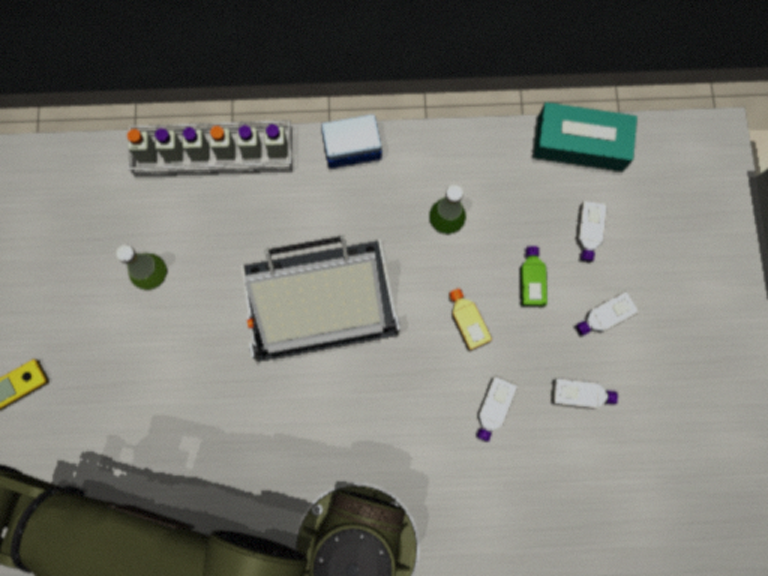

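Both pictures agree. Candidates for the purple-cap flask (top, 1.5x pixels):
- Green at (535,280), cap (532,252).
- White look-alikes at (592,225), (612,312), (585,393) and (497,403).
- The orange flask at (470,323).

The description selects the green one. Next I fit the board plane and take a close crop.

```bash
cat > fit.py <<'E'
from h import *
np.set_printoptions(precision=4,suppress=True)
z=np.load("/tmp/top0.npz");I,D=z["I"],z["D"]
def cloud(n,D):
    p,f=cam(n);v,u=np.mgrid[:384,:512];T=np.linalg.inv(np.array(p["camera_from_world"]))
    P=np.stack([(u-p["cx"])/f*D,(v-p["cy"])/f*D,D],-1);return P@T[:3,:3].T+T[:3,3]
if __name__=="__main__":
    W=cloud("top",D)
    m=np.zeros((384,512),bool);m[185:222,178:245]=True; P=W[m&(D>0)]
    for _ in range(4):
        c=P.mean(0);n=np.linalg.svd(P-c)[2][2];n*=np.sign(n[2]);P=P[abs((P-c)@n)<.004]
    print("plane",c,n,"angle",np.arccos(n[2]),"yaw",np.arctan2(-n[1],-n[0]),len(P))
    th=np.arccos(n[2]); 
    # bright face mask corners
    hsv=cv2.cvtColor(I,cv2.COLOR_RGB2HSV)
    on=(abs((W-c)@n)<.006)&(D>0)&(W[...,2]>.07);
    k=np.zeros((384,512),np.uint8);k[150:245,150:275]=on[150:245,150:275]
    nn,lab,st,_=cv2.connectedComponentsWithStats(k);i=1+st[1:,4].argmax();Q=W[lab==i]
    ux=np.array([-n[0],-n[1],0]);ux/=np.linalg.norm(ux);uy=np.array([-ux[1],ux[0],0]);us=np.cross(uy,n)
    s=(Q-c)@us;t=(Q-c)@uy;print("s range",np.percentile(s,[0,1,99,100]),"t",np.percentile(t,[0,1,99,100]))
    cnt=np.array([s,t],np.float32).T;print(cv2.minAreaRect(cnt))
    # handle: points with depth above face edge
    sub=W[150:178,175:235].reshape(-1,3);sub=sub[sub[:,2]>.2];
    print("handle-ish s,t,n range",len(sub),*(np.percentile((sub-c)@a,[2,25,50,75,98]) for a in(us,uy,n)))
    # green flask
    g=(hsv[...,0]>40)&(hsv[...,0]<75)&(hsv[...,1]>120)&(hsv[...,2]>90);g[:, :340]=0
    Pg=W[g&(D>0)];Pt=Pg[Pg[:,2]>.026];print("green",Pt.mean(0),len(Pt),cv2.minAreaRect(Pt[:,:2].astype(np.float32)))
    pu=(hsv[...,0]>125)&(hsv[...,0]<150)&(hsv[...,1]>100);pu[:, :340]=0;pu[:,366:]=0;pu[180:]=0
    print("cap",W[pu&(D>0)].mean(0))
    J=cv2.cvtColor(I,cv2.COLOR_RGB2BGR);a=cv2.resize(J[140:250,150:280],(520,440),interpolation=2);b=cv2.resize(J[150:225,325:390],None,fx=4,fy=4);b=cv2.copyMakeBorder(b,0,440-300,0,0,0)
    cv2.imwrite("pics/crop0.png",np.hstack([a,b]))
E
python3 fit.py
```

```text
plane [0.4783 0.0577 0.1572] [-0.7849 -0.1146  0.6089] angle 0.9161331729496156 yaw 0.1449530676382056 2180
s range [-0.1047 -0.0922  0.1126  0.1505] t [-0.1592 -0.1289  0.1262  0.1549]
((0.023574426770210266, -0.001419663429260254), (0.2546564042568207, 0.3140237033367157), 0.3534623384475708)
handle-ish s,t,n range 431 [0.0849 0.093  0.1395 0.1456 0.1506] [-0.0807 -0.0603 -0.0276  0.0204  0.0717] [-0.0174 -0.0092 -0.0061 -0.0035  0.0025]
green [ 0.5407 -0.4094  0.0321] 319 ((0.5405874252319336, -0.4098193645477295), (0.052227478474378586, 0.1070365458726883), 87.33831787109375)
cap [ 0.6082 -0.413   0.0268]
```

View pics/crop0.png

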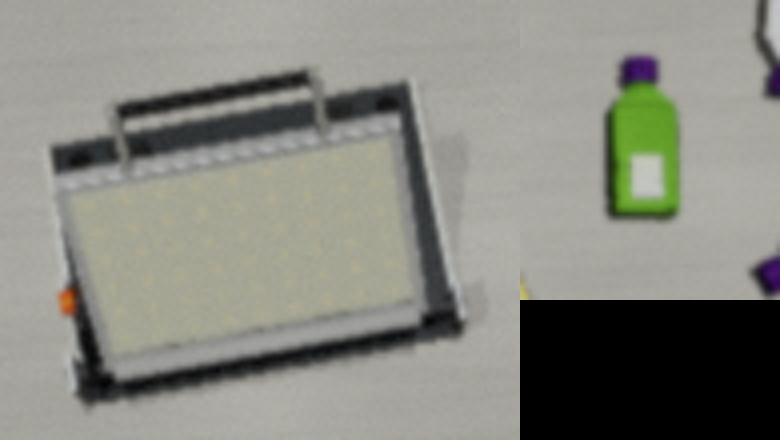

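Left crop: the board stands on the fourth notch, with its bar at the top and the pawl weight at (68,300). Right crop: the chosen green flask, purple cap up at (640,70). The fit gives angle 0.916, yaw 0.145 and hinge height 0.075, which checks with the description.

```bash
cat > pl.py <<'E'
from h import *
np.set_printoptions(precision=3,suppress=True)
PSI=.145; H=np.array([.4261,.0501,.0754])
ex=np.array([np.cos(PSI),np.sin(PSI),0]);ey=np.array([-np.sin(PSI),np.cos(PSI),0]);ez=np.array([0,0,1.])
def us(t):return ex*np.cos(t)+ez*np.sin(t)
def nn(t):return -ex*np.sin(t)+ez*np.cos(t)
def handle(t):return H+.24*us(t)-.002*nn(t)
def Rbar(a):  # tool x away from hinge, z forward-tilted by a
    return np.array([ex*np.cos(a)+ez*np.sin(a),-ey,ex*np.sin(a)-ez*np.cos(a)]).T
def barpose(t,a,back=0):
    Rm=Rbar(a);return handle(t)+(.019-back)*Rm[:,2],Rm
def cur():
    o=ctrl.get_obs();return np.array(o["ee_pos"]),R.from_euler("xyz",o["eef_rot"]).as_matrix()
def rows(A,B,n):
    p=A[1].T@(B[0]-A[0]);w=R.from_matrix(A[1].T@B[1]).as_rotvec()/n
    S=sum(R.from_rotvec(w*k).as_matrix() for k in range(n));t=np.linalg.solve(S,p)
    print(n,"rows cm:",t*100,"turn",w)
    return B
E
python3 - <<'E'
from pl import *
c=cur(); S=barpose(.92,.75,.12); U=(np.array([.36,.2,.42]),R.from_euler("xyz",[np.pi,0,.5]).as_matrix())
rows(c,U,7); rows(U,S,6); print(S); rows(S,barpose(.92,.75),4)
E
```

```text
7 rows cm: [-2.17   5.493 -3.065] turn [-0.    -0.     0.118]
6 rows cm: [0.972 2.949 1.835] turn [-0.022  0.124  0.056]
(array([0.503, 0.061, 0.339]), array([[ 0.724,  0.144,  0.674],
       [ 0.106, -0.99 ,  0.098],
       [ 0.682, -0.   , -0.732]]))
4 rows cm: [-0. -0.  3.] turn [0. 0. 0.]
```

```bash
python3 -m inch '[-1.9,4.8,-2.7,0,0,0.103,0.42,-1.9,4.8,-2.7,0,0,0.103,0.42,-1.9,4.8,-2.7,0,0,0.103,0.42,-1.9,4.8,-2.7,0,0,0.103,0.42,-1.9,4.8,-2.7,0,0,0.103,0.42,-1.9,4.8,-2.7,0,0,0.103,0.42,-1.9,4.8,-2.7,0,0,0.103,0.42,-1.9,4.8,-2.7,0,0,0.103,0.42,0,0,0,0,0,0,0.42]' 30
python3 - <<'E'
from pl import *
rows(cur(),barpose(.92,.75,.12),8);print(ctrl.get_obs()["qpos"])
E
```

```text
time_s: 2.22
ee_pos: [0.3576, 0.1964, 0.4235]
eef_rot: [3.141, -0.004, 0.494]
force: [0.4, 0.0, -0.6]
grip_width: 0.04
8 rows cm: [0.755 2.165 1.452] turn [-0.016  0.092  0.042]
[ 0.413 -0.097  1.464 -0.     1.771 -0.081]
```

```bash
python3 -m inch '[0.755,2.165,1.45,-0.016,0.092,0.042,0.42,0.755,2.165,1.45,-0.016,0.092,0.042,0.42,0.755,2.165,1.45,-0.016,0.092,0.042,0.42,0.755,2.165,1.45,-0.016,0.092,0.042,0.42,0.755,2.165,1.45,-0.016,0.092,0.042,0.42,0.755,2.165,1.45,-0.016,0.092,0.042,0.42,0.755,2.165,1.45,-0.016,0.092,0.042,0.42,0.755,2.165,1.45,-0.016,0.092,0.042,0.42,0,0,0,0,0,0,0.42]'
python3 - <<'E'
from pl import *
S=barpose(.92,.75,.12);print(S[0]);rows(cur(),S,1);rows(cur(),barpose(.92,.75),4);print(ctrl.get_obs()["qpos"])
I,D=ctrl.camera("top");a=I[120:250,150:280,::-1];I,D=ctrl.camera("side");b=I[90:220,150:280,::-1]
cv2.imwrite("pics/pre.png",cv2.resize(np.hstack([a,b]),None,fx=3,fy=3,interpolation=2))
E
```

```text
time_s: 3.35
ee_pos: [0.5021, 0.064, 0.3346]
eef_rot: [-3.137, -0.74, 0.144]
force: [0.1, -0.9, 0.5]
grip_width: 0.0397
[0.503 0.061 0.339]
1 rows cm: [ 0.364  0.276 -0.268] turn [-0.004  0.01  -0.   ]
4 rows cm: [0.11  0.077 2.933] turn [-0.001  0.002 -0.   ]
[-0.    -0.281  1.972  0.155  0.722 -0.224]
```

View pics/pre.png

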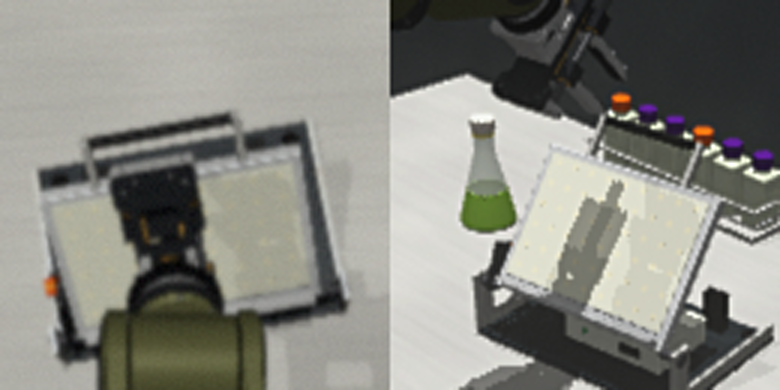

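The top view shows the gripper over the board, lined up on the bar (bar from (90,140) to (235,120)). The side view shows nothing in the way. I advance onto the bar.

```bash
python3 -m inch '[0.3,0.3,0,-0.004,0.01,0,0.42,0.1,0,2.5,0,0,0,0.42,0,0,3,0,0,0,0.42,0,0,3,0,0,0,0.42,0,0,3.2,0,0,0,0.42,0,0,0,0,0,0,0.42]'
python3 - <<'E'
from pl import *
rows(cur(),barpose(.92,.75),1)
E
python3 -m inch '[0,0,0,0,0,0,0.15,0,0,0,0,0,0,0,0,0,0,0,0,0,0,0,0,0,0,0,0,0,0,0,0,0,0,0,0]' 20
python3 - <<'E'
from pl import *
c=cur();rows(c,barpose(.92,.75),1);p=c[0]-.019*c[1][:,2];d=p-H;print("bar",p,"theta",np.arctan2(d[2],d@ex)+.002/.24,"r",np.hypot(d[2],d@ex))
for a,b in((.92,1.05),(1.05,1.2),(1.2,1.37)):rows(barpose(a,.75),barpose(b,.75),2 if b<1.1 else 2)
E
```

```text
time_s: 4.2
ee_pos: [0.5853, 0.0736, 0.2522]
eef_rot: [-3.141, -0.75, 0.146]
force: [-0.9, 0.3, 0.3]
grip_width: 0.0392
1 rows cm: [-0.136  0.029  0.003] turn [-0.001  0.     0.001]
time_s: 4.82
ee_pos: [0.585, 0.073, 0.2538]
eef_rot: [3.141, -0.753, 0.145]
force: [-1.4, -0.3, -2.4]
grip_width: 0.0113
1 rows cm: [-0.219 -0.034  0.141] turn [ 0.    -0.003  0.   ]
bar [0.572 0.071 0.268] theta 0.9243698848469754 r 0.24234332738926392
2 rows cm: [-0.35  -0.    -1.519] turn [0. 0. 0.]
2 rows cm: [-0.645 -0.    -1.679] turn [0. 0. 0.]
2 rows cm: [-1.024  0.    -1.761] turn [0. 0. 0.]
```

```bash
python3 -m inch '[-0.35,0,-1.5,0,0,0,0,-0.35,0,-1.5,0,0,0,0,-0.65,0,-1.7,0,0,0,0,-0.65,0,-1.7,0,0,0,0,-1,0,-1.7,0,0,0,0,-1,0,-1.7,0,0,0,0,0,0,0,0,0,0,0,0,0,0,0,0,0,0,0,0,0,0,0,0,0,0,0,0,0,0,0,0,0,0,0,0,0,0,0]' 20
python3 - <<'E'
from pl import *
c=cur();p=c[0]-.019*c[1][:,2];d=p-H;print("bar",p,"theta",np.arctan2(d[2],d@ex)+.002/.24,"r",np.hypot(d[2],d@ex))
I,D=ctrl.camera("side");b=I[70:230,130:300,::-1]
cv2.imwrite("pics/up.png",cv2.resize(b,None,fx=3,fy=3,interpolation=2))
print(ctrl.get_obs()["qpos"])
for r in ctrl.place_of("side","pawl_weight"):print(r)
ctrl.camera("top")
for r in ctrl.place_of("top","pawl_weight"):print(r)
E
```

```text
time_s: 6.2
ee_pos: [0.4915, 0.0591, 0.3002]
eef_rot: [3.141, -0.759, 0.145]
force: [1.5, 0.0, 9.0]
grip_width: 0.0113
bar [0.479 0.057 0.314] theta 1.3607646589229314 r 0.24436656534524404
[-0.014 -0.295  2.069  0.186  0.623 -0.267]
```

View pics/up.png

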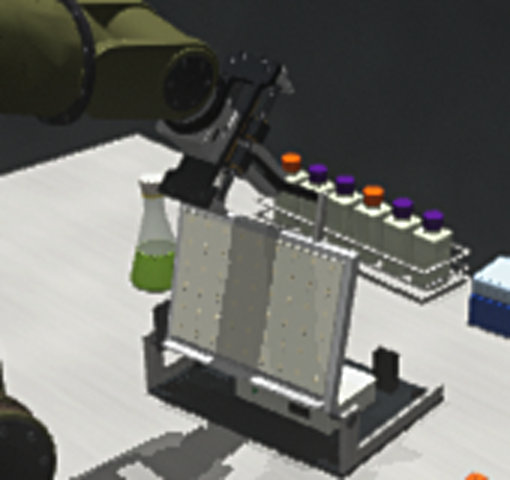

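The side view shows the board standing steep with the gripper on the bar, at angle about 1.36. The pawl is hidden. I lower to about 0.8 first and watch the force for a catch at 0.925.

Run:
```python
from pl import *
rows(barpose(1.36,.75),barpose(1.1,.7),4);rows(barpose(1.1,.7),barpose(.8,.55),5)
rows(barpose(.8,.55),barpose(.5,.35),5);rows(barpose(.5,.35),barpose(.25,.2),4);rows(barpose(.25,.2),barpose(0.0,.1),4)
```

```text
4 rows cm: [ 0.709 -0.     1.372] turn [ 0.    -0.013  0.   ]
5 rows cm: [0.37 0.   1.37] turn [ 0.   -0.03  0.  ]
5 rows cm: [ 0.169 -0.     1.414] turn [-0.   -0.04 -0.  ]
4 rows cm: [0.038 0.    1.492] turn [ 0.    -0.037  0.   ]
4 rows cm: [-0.116  0.     1.495] turn [-0.    -0.025 -0.   ]
```

```bash
python3 -m inch '[0.7,0,1.37,0,-0.013,0,0,0.7,0,1.37,0,-0.013,0,0,0.7,0,1.37,0,-0.013,0,0,0.7,0,1.37,0,-0.013,0,0,0.37,0,1.37,0,-0.03,0,0,0.37,0,1.37,0,-0.03,0,0,0.37,0,1.37,0,-0.03,0,0,0.37,0,1.37,0,-0.03,0,0,0.37,0,1.37,0,-0.03,0,0]' 20
python3 - <<'E'
from pl import *
c=cur();p=c[0]-.019*c[1][:,2];d=p-H;print("bar",p,"theta",np.arctan2(d[2],d@ex)+.002/.24,"r",np.hypot(d[2],d@ex))
I,D=ctrl.camera("top");hs=cv2.cvtColor(I,cv2.COLOR_RGB2HSV);m=(hs[...,0]<14)&(hs[...,1]>150)&(hs[...,2]>120);v,u=np.nonzero(m[170:250,140:200])
print(u.mean()+140,v.mean()+170,len(u))
E
```

```text
time_s: 7.52
ee_pos: [0.604, 0.0758, 0.2334]
eef_rot: [3.141, -0.555, 0.145]
force: [3.5, 2.3, 3.6]
grip_width: 0.0112
bar [0.594 0.074 0.25 ] theta 0.8065230224315924 r 0.24313385836678927
165.5 205.14285714285714 14
```

The board passed 0.925 freely, and the weight swung away from the hinge, from row 215 to row 205. The pawl is out, so I continue to flat.

```bash
python3 -m inch '[0.17,0,1.41,0,-0.04,0,0,0.17,0,1.41,0,-0.04,0,0,0.17,0,1.41,0,-0.04,0,0,0.17,0,1.41,0,-0.04,0,0,0.17,0,1.41,0,-0.04,0,0,0.04,0,1.5,0,-0.037,0,0,0.04,0,1.5,0,-0.037,0,0,0.04,0,1.5,0,-0.037,0,0,0.04,0,1.5,0,-0.037,0,0,-0.12,0,1.5,0,-0.025,0,0,-0.12,0,1.5,0,-0.025,0,0,-0.12,0,1.5,0,-0.025,0,0,-0.12,0,1.3,0,-0.025,0,0,0,0,0,0,0,0,0,0,0,0,0,0,0,0]' 20
cat > st.py <<'E'
from pl import *
c=cur();p=c[0]-.019*c[1][:,2];d=p-H;print("bar",p,"theta",np.arctan2(d[2],d@ex)+.002/.24,"r",np.hypot(d[2],d@ex))
I,D=ctrl.camera("top");hs=cv2.cvtColor(I,cv2.COLOR_RGB2HSV);m=(hs[...,0]<14)&(hs[...,1]>150)&(hs[...,2]>120);v,u=np.nonzero(m[170:250,140:200])
print("weight",u.mean()+140,v.mean()+170,len(u))
from fit import cloud
W=cloud("top",D);b=W[195:222,172:250].reshape(-1,3);g=(b-H);s=g@ex;t=g@ey
P=b[(s>.02)&(s<.17)&(abs(t)<.12)&(b[:,2]<.28)];
for _ in range(6):
    q=P.mean(0);n=np.linalg.svd(P-q)[2][2];n*=np.sign(n[2]);r=abs((P-q)@n);P=P[r<max(.005,np.percentile(r,85))]
print("face angle",np.arctan2(-n@ex,n[2]),len(P),"n.ey",n@ey)
E
python3 st.py
```

```text
time_s: 9.45
ee_pos: [0.6681, 0.0853, 0.059]
eef_rot: [3.141, -0.111, 0.145]
force: [20.0, 5.2, -4.2]
grip_width: 0.0113
bar [0.666 0.085 0.078] theta 0.018676348235362294 r 0.2424022568563608
weight 166.85714285714286 214.85714285714286 14
face angle -0.01851507992137695 343 n.ey 0.01065314703236635
```

The board is flat (0.02 rad or less) and the weight is back at row 215. I raise it to about 0.54.

Run:
```python
from pl import *
rows(barpose(.015,.1),barpose(.27,.2),5);rows(barpose(.27,.2),barpose(.535,.35),5)
```

```text
5 rows cm: [ 0.045  0.    -1.222] turn [0.   0.02 0.  ]
5 rows cm: [-0.113 -0.    -1.259] turn [-0.    0.03 -0.  ]
```

```bash
python3 -m inch '[0.15,0,-1.2,0,0.02,0,0,0.05,0,-1.2,0,0.02,0,0,0.05,0,-1.2,0,0.02,0,0,0.05,0,-1.2,0,0.02,0,0,0.05,0,-1.25,0,0.02,0,0,-0.1,0,-1.25,0,0.03,0,0,-0.1,0,-1.25,0,0.03,0,0,-0.1,0,-1.25,0,0.03,0,0,-0.1,0,-1.25,0,0.03,0,0,-0.1,0,-1.2,0,0.03,0,0,0,0,0,0,0,0,0,0,0,0,0,0,0,0]' 20
python3 st.py
```

```text
time_s: 11.0
ee_pos: [0.6412, 0.0813, 0.1789]
eef_rot: [3.141, -0.359, 0.145]
force: [10.7, 2.9, 3.6]
grip_width: 0.0111
bar [0.635 0.08  0.197] theta 0.5308551573503933 r 0.24306527955378437
weight 166.73333333333335 214.86666666666667 15
face angle 0.503392189377037 413 n.ey -0.00727866127265242
```

```bash
python3 -m inch '[0,0,-0.8,0,0,0,0,0,0,0,0,0,0,0,0.05,0,0.7,0,-0.015,0,0,0.05,0,0.7,0,-0.015,0,0,0.05,0,0.6,0,0,0,0,0,0,0,0,0,0,0]' 20
python3 st.py
python3 -m inch '[0,0,0,0,0,0,0.2,0,0,0,0,0,0,0.4,0,0,0,0,0,0,0.42,0,0,-3,0,0,0,0.42,0,0,-4,0,0,0,0.42,0,0,-4,0,0,0,0.42,0,0,0,0,0,0,0.42]' 20
python3 st.py
```

```text
time_s: 11.8
ee_pos: [0.6467, 0.0821, 0.1674]
eef_rot: [3.141, -0.329, 0.145]
force: [13.4, 2.8, 3.8]
grip_width: 0.0112
bar [0.641 0.081 0.185] theta 0.4779672794989599 r 0.24304834542936918
weight 166.85714285714286 214.85714285714286 14
face angle 0.47701751809570797 413 n.ey 0.0038881687814925764
time_s: 12.72
ee_pos: [0.61, 0.0765, 0.274]
eef_rot: [3.141, -0.328, 0.145]
force: [-0.0, 0.3, -0.2]
grip_width: 0.0396
bar [0.604 0.076 0.292] theta 0.8866268492768429 r 0.2814372680694288
weight 166.85714285714286 214.85714285714286 14
face angle 0.48561038599366135 377 n.ey -0.00205821179588353
```

The board is propped at the second notch and the bar is released. Now I measure the flask again and plan the approach.

```bash
cat > fl.py <<'E'
from pl import *
from fit import cloud
def flask():
    I,D=ctrl.camera("top");W=cloud("top",D);hs=cv2.cvtColor(I,cv2.COLOR_RGB2HSV)
    g=((hs[...,0]>40)&(hs[...,0]<75)&(hs[...,1]>120)&(hs[...,2]>90));g[:,:335]=0
    P=W[g&(D>0)];P=P[(P[:,2]>.027)&(P[:,2]<.04)][:,:2]
    f=lambda d:None
    box=cv2.minAreaRect(P.astype(np.float32));pu=(hs[...,0]>125)&(hs[...,0]<150)&(hs[...,1]>100);pu[:,:340]=0;pu[:,366:]=0;pu[180:]=0
    cap=W[pu&(D>0)].mean(0)
    c=np.array(box[0]);L=max(box[1]);u=cap[:2]-c;u/=np.linalg.norm(u)
    s=(P-c)@u;tt=(P-c)@np.array([-u[1],u[0]]);m=s<.03
    k=np.polyfit(s,tt,1)
    print("box",box,"cap",cap,"yaw(cap)",np.arctan2(u[1],u[0]),"base s",s.min(),"mid",c+u*(s.min()+.046))
flask() if __name__=="__main__" else 0
E
python3 - <<'E'
from fl import *
flask()
for r in ctrl.place_of("top","flask_mid")[:2]+ctrl.place_of("top","flask_cap")[:2]:
    u,v=r["centre"]; p,f=cam("top");T=np.linalg.inv(np.array(p["camera_from_world"]))
    z=.016 if 1 else 0
    d=T[:3,:3]@[(u-p["cx"])/f,(v-p["cy"])/f,1];k=(.016-T[2,3])/d[2];print(r["score"],u,v,(T[:3,3]+k*d))
yaw=-.05
fx=np.array([np.cos(yaw),np.sin(yaw),0]);fy=np.array([-np.sin(yaw),np.cos(yaw),0])
Rg=np.array([-fy,-fx,-ez]).T
A=cur();M=(np.array([.56,-.1,.29]),R.from_euler("xyz",[np.pi,0,-.6]).as_matrix());B=(np.array([.532,-.409,.16]),Rg)
rows(A,M,6);rows(M,B,7)
E
```

```text
box ((0.5376874804496765, -0.40935060381889343), (0.05198822170495987, 0.10510843992233276), 87.38814544677734) cap [ 0.6081 -0.4129  0.0271] yaw(cap) -0.05049622798809593 base s -0.05250976846304149 mid [ 0.5312 -0.409 ]
0.92 391.0 148.6 [ 0.6699 -0.5436  0.016 ]
0.9 386.9 265.8 [ 0.28   -0.4909  0.016 ]
0.91 352.1 166.0 [ 0.6143 -0.4073  0.016 ]
0.83 404.8 264.7 [ 0.2812 -0.5486  0.016 ]
6 rows cm: [-0.254   3.0913 -0.4653] turn [-0.0199 -0.051   0.1231]
7 rows cm: [3.7557 2.7021 1.8571] turn [ 0.     -0.      0.1458]
```

```bash
python3 -m inch '[-0.25,3.1,-0.47,-0.02,-0.051,0.123,0.6,-0.25,3.1,-0.47,-0.02,-0.051,0.123,0.8,-0.25,3.1,-0.47,-0.02,-0.051,0.123,0.9,-0.25,3.1,-0.47,-0.02,-0.051,0.123,0.9,-0.25,3.1,-0.47,-0.02,-0.051,0.123,0.9,-0.25,3.1,-0.47,-0.02,-0.051,0.123,0.9,3.75,2.7,1.85,0,0,0.146,0.9,3.75,2.7,1.85,0,0,0.146,0.9,3.75,2.7,1.85,0,0,0.146,0.9,3.75,2.7,1.85,0,0,0.146,0.9,3.75,2.7,1.85,0,0,0.146,0.9,3.75,2.7,1.85,0,0,0.146,0.9,3.75,2.7,1.85,0,0,0.146,0.9,0,0,0,0,0,0,0.9]'
python3 - <<'E'
from pl import *
yaw=-.049
fx=np.array([np.cos(yaw),np.sin(yaw),0]);fy=np.array([-np.sin(yaw),np.cos(yaw),0])
Rg=np.array([-fy,-fx,-ez]).T
rows(cur(),(np.array([.532,-.409,.07]),Rg),5)
I,D=ctrl.camera("top");a=I[130:260,300:430,::-1];I,D=ctrl.camera("side");b=I[190:320,250:380,::-1]
cv2.imwrite("pics/fl.png",cv2.resize(np.hstack([a,b]),None,fx=3,fy=3,interpolation=2))
E
```

```text
time_s: 14.68
ee_pos: [0.53, -0.411, 0.1589]
eef_rot: [3.14, 0.003, -1.627]
force: [0.6, 0.6, 0.2]
grip_width: 0.0846
5 rows cm: [-0.039 -0.04   1.777] turn [ 0.     0.001 -0.001]
```

View pics/fl.png

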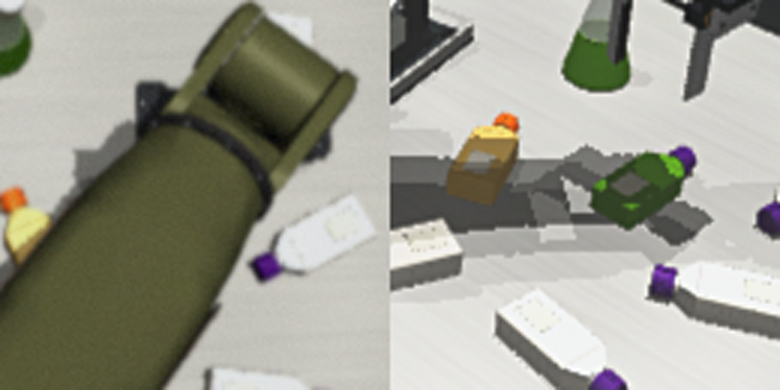

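The side view shows the open gripper above the green flask at (640,185), with the orange flask (485,160) clear. Descending.

```bash
python3 -m inch '[-0.2,-0.2,3,0,0,0,0.9,0,0,3,0,0,0,0.9,0,0,3,0,0,0,0.9,0,0,3,0,0,0,0.9,0,0,2,0,0,0,0.9,0,0,1.2,0,0,0,0.9,0,0,0,0,0,0,0.9]'
python3 -m inch '[0,0,0,0,0,0,0.7,0,0,0,0,0,0,0.5,0,0,0,0,0,0,0.4,0,0,0,0,0,0,0.4,0,0,0,0,0,0,0.4]' 20
python3 -m inch '[0,0,-1,0,0,0,0.4,0,0,-2,0,0,0,0.4,0,0,-3,0,0,0,0.4,0,0,-4,0,0,0,0.4,0,0,-5,0,0,0,0.4,0,0,-5,0,0,0,0.4,0,0,-5,0,0,0,0.4,0,0,0,0,0,0,0.4]' 20
python3 - <<'E'
from pl import *
th=.471
Rp=np.array([ey,us(th),nn(th)]).T  # flask y, x, z dirs
Rp=np.array([-ey,-us(th),-nn(th)]).T
# flask centre target: ledge-frame x .050,z .016
def place(x,up): # TCP was 7mm above flask underside
    return H+(.010+x)*us(th)+(.008+.007+up)*nn(th),Rp
A=cur();B=place(.056,.10);print(B[0],A[0]);rows(A,B,12);rows(B,place(.051,.01),6)
E
```

```text
time_s: 15.65
ee_pos: [0.535, -0.407, 0.0102]
eef_rot: [-3.14, 0.0, -1.621]
force: [0.5, 0.3, -0.1]
grip_width: 0.0848
time_s: 16.27
ee_pos: [0.535, -0.4076, 0.0109]
eef_rot: [-3.139, -0.001, -1.622]
force: [-0.6, -0.1, 3.9]
grip_width: 0.0533
time_s: 17.27
ee_pos: [0.535, -0.4077, 0.2665]
eef_rot: [-3.133, -0.005, -1.622]
force: [-0.3, 0.1, -3.4]
grip_width: 0.0539
[0.433 0.051 0.208] [ 0.535 -0.408  0.266]
12 rows cm: [-3.853  0.806  0.343] turn [ 0.038 -0.004 -0.016]
6 rows cm: [0.    0.083 1.5  ] turn [0. 0. 0.]
```

The flask is held (53.9 mm wide, 3.4 N of weight). I carry it over the board.

```bash
python3 -m inch '[-3.85,0.8,0.3,0.038,-0.004,-0.016,0.4,-3.85,0.8,0.3,0.038,-0.004,-0.016,0.4,-3.85,0.8,0.3,0.038,-0.004,-0.016,0.4,-3.85,0.8,0.3,0.038,-0.004,-0.016,0.4,-3.85,0.8,0.3,0.038,-0.004,-0.016,0.4,-3.85,0.8,0.3,0.038,-0.004,-0.016,0.4,-3.85,0.8,0.3,0.038,-0.004,-0.016,0.4,-3.85,0.8,0.3,0.038,-0.004,-0.016,0.4,-3.85,0.8,0.3,0.038,-0.004,-0.016,0.4,-3.85,0.8,0.3,0.038,-0.004,-0.016,0.4,-3.85,0.8,0.3,0.038,-0.004,-0.016,0.4,-3.85,0.8,0.3,0.038,-0.004,-0.016,0.4,0,0,0,0,0,0,0.4]'
cat > pp.py <<'E'
from pl import *
th=.471;Rp=np.array([-ey,-us(th),-nn(th)]).T
def place(x,up): return H+(.010+x)*us(th)+(.008+.0105+up)*nn(th),Rp
def now():
    c=cur();d=c[0]-H;print("ledge-frame TCP x,y,z mm",1e3*np.array([d@us(th)-.010,d@ey,d@nn(th)-.008]),"rot err",R.from_matrix(c[1].T@Rp).as_rotvec())
now()
E
python3 - <<'E'
from pp import *
from fit import cloud
for n in("side","top"):
    I,D=ctrl.camera(n);W=cloud(n,D);hs=cv2.cvtColor(I,cv2.COLOR_RGB2HSV);L=W-H
    near=(abs(L@ey)<.1)&(L@us(th)>0)&(L@us(th)<.25)&(L@nn(th)>.03)&(L@nn(th)<.25)&(D>0)
    for nm,m in(("green",(hs[...,0]>38)&(hs[...,0]<78)&(hs[...,1]>110)),("purple",(hs[...,0]>122)&(hs[...,0]<152)&(hs[...,1]>90))):
        Q=L[m&near]
        if len(Q)>5:print(n,nm,len(Q),*(np.round(1e3*(np.percentile(Q@a,[1,50,99])+o)) for a,o in((us(th),-.01),(ey,0),(nn(th),-.008))))
    if n=="side":cv2.imwrite("pics/ov.png",cv2.resize(I[70:230,130:300,::-1],None,fx=4,fy=3.7,interpolation=2))
E
```

```text
time_s: 18.9
ee_pos: [0.4294, 0.053, 0.2086]
eef_rot: [-2.683, 0.003, -1.422]
force: [-0.2, -0.4, -2.0]
grip_width: 0.054
ledge-frame TCP x,y,z mm [ 53.723   2.41  109.007] rot err [0.012 0.004 0.002]
side green 217 [  5.  35. 105.] [-78. -15.  29.] [107. 128. 211.]
side purple 17 [118. 128. 137.] [-12. -10.  -4.] [108. 117. 123.]
top green 376 [ 42.  82. 114.] [-26.  -1.  25.] [118. 130. 149.]
top purple 65 [119. 130. 139.] [-12.  -1.  11.] [112. 125. 133.]
```

View pics/ov.png

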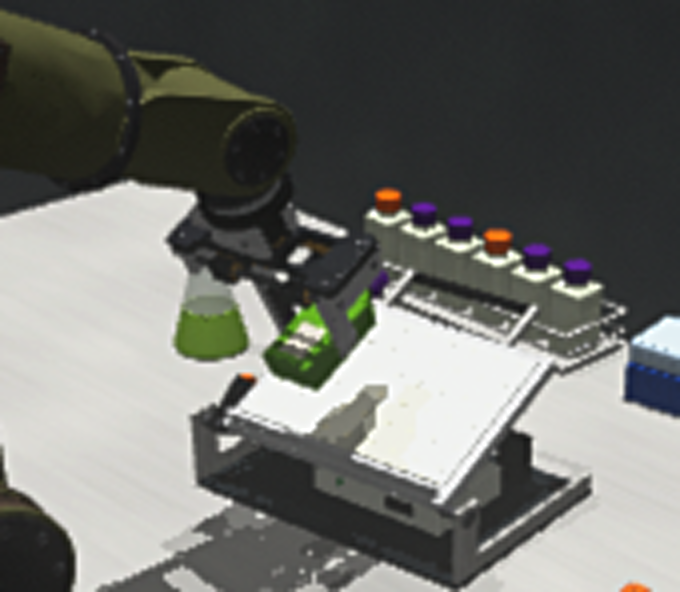

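The flask is held level over the board, cap up-slope, with its centre at ledge-x about 52 mm. Lowering.

```bash
python3 -m inch '[0,0.1,1.5,0.01,0.004,0,0.4,0,0.1,1.5,0,0,0,0.4,0,0,1.5,0,0,0,0.4,0,0,1.5,0,0,0,0.4,0,0,1.5,0,0,0,0.4,0,0,1,0,0,0,0.4,0,0,0,0,0,0,0.4]'
python3 pp.py
```

```text
time_s: 19.88
ee_pos: [0.4672, 0.0559, 0.1321]
eef_rot: [-2.673, -0.001, -1.428]
force: [0.4, 0.2, -2.3]
grip_width: 0.0539
ledge-frame TCP x,y,z mm [52.749 -0.155 23.683] rot err [ 0.003 -0.002 -0.002]
```

```bash
python3 -m inch '[0,0.2,0.3,0,0,0,0.4,0,0,0.3,0,0,0,0.4,0,0,0.2,0,0,0,0.4,0,0,0,0,0,0,0.4]'
python3 pp.py
python3 -m inch '[0,0,0.15,0,0,0,0.4,0,0,0.1,0,0,0,0.4,0,0,0,0,0,0,0.4]'
python3 pp.py
```

```text
time_s: 20.38
ee_pos: [0.469, 0.0567, 0.1246]
eef_rot: [-2.672, -0.001, -1.427]
force: [-0.4, 0.3, -1.4]
grip_width: 0.0538
ledge-frame TCP x,y,z mm [51.026  0.374 16.1  ] rot err [ 0.001 -0.002 -0.001]
time_s: 20.75
ee_pos: [0.4701, 0.0569, 0.1223]
eef_rot: [-2.672, -0.001, -1.427]
force: [0.4, 0.1, -2.3]
grip_width: 0.054
ledge-frame TCP x,y,z mm [51.005  0.359 13.584] rot err [ 0.001 -0.002 -0.001]
```

```bash
python3 -m inch '[0,0,0.1,0,0,0,0.4,0,0,0.1,0,0,0,0.4,0,0,0,0,0,0,0.4]'
python3 pp.py
python3 -m inch '[0,0,0.1,0,0,0,0.4,0,0,0,0,0,0,0.4]'
python3 pp.py
```

```text
time_s: 21.12
ee_pos: [0.471, 0.057, 0.1205]
eef_rot: [-2.672, -0.001, -1.427]
force: [-0.3, 0.1, -2.2]
grip_width: 0.0537
ledge-frame TCP x,y,z mm [50.979  0.349 11.57 ] rot err [ 0.001 -0.002 -0.001]
time_s: 21.38
ee_pos: [0.4715, 0.0571, 0.1196]
eef_rot: [-2.672, -0.001, -1.427]
force: [0.9, -0.2, -2.9]
grip_width: 0.0537
ledge-frame TCP x,y,z mm [50.993  0.353 10.587] rot err [ 0.001 -0.002 -0.001]
```

```bash
for i in 1; do :; done; python3 -m inch '[0,0,0.1,0,0,0,0.4,0,0,0,0,0,0,0.4]'; python3 -m inch '[0,0,0.1,0,0,0,0.4,0,0,0,0,0,0,0.4]'; python3 -m inch '[0,0,0.1,0,0,0,0.4,0,0,0,0,0,0,0.4]'; python3 pp.py
python3 - <<'E'
from pp import *
from fit import cloud
I,D=ctrl.camera("side");cv2.imwrite("pics/low.png",cv2.resize(I[100:220,150:280,::-1],None,fx=5,fy=5,interpolation=2))
E
```

```text
time_s: 21.62
ee_pos: [0.4719, 0.0571, 0.1187]
eef_rot: [-2.672, -0.001, -1.427]
force: [-0.1, -0.4, -2.0]
grip_width: 0.054
time_s: 21.88
ee_pos: [0.4724, 0.0572, 0.1179]
eef_rot: [-2.672, -0.001, -1.427]
force: [0.6, 0.1, -1.9]
grip_width: 0.0538
time_s: 22.12
ee_pos: [0.4729, 0.0573, 0.1171]
eef_rot: [-2.672, -0.001, -1.427]
force: [-0.8, -0.7, -0.3]
grip_width: 0.0542
ledge-frame TCP x,y,z mm [51.118  0.333  7.668] rot err [ 0.001 -0.002 -0.001]
ledge-frame TCP x,y,z mm [51.118  0.333  7.668] rot err [ 0.001 -0.002 -0.001]
```

View pics/low.png

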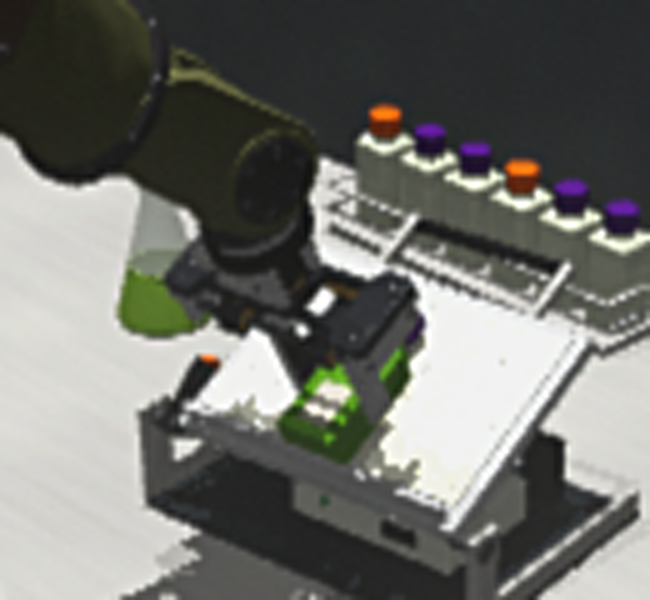

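The flask is down to about the face, with its base at (320,445) by the ledge. The carried weight has just fallen off, so contact is starting.

```bash
python3 -m inch '[0,0,0.1,0,0,0,0.4,0,0,0,0,0,0,0.4]'; python3 -m inch '[0,0,0.05,0,0,0,0.4,0,0,0,0,0,0,0.4]'
python3 - <<'E'
from pp import *
from fit import cloud
for n in("side","top"):
    I,D=ctrl.camera(n);W=cloud(n,D);hs=cv2.cvtColor(I,cv2.COLOR_RGB2HSV);L=W-H
    near=(abs(L@ey)<.06)&(L@us(th)>0)&(L@us(th)<.25)&(L@nn(th)>.013)&(L@nn(th)<.06)&(D>0)
    for nm,m in(("green",(hs[...,0]>38)&(hs[...,0]<78)&(hs[...,1]>110)),("purple",(hs[...,0]>122)&(hs[...,0]<152)&(hs[...,1]>90))):
        Q=L[m&near]
        if len(Q)>5:print(n,nm,len(Q),*(np.round(1e3*(np.percentile(Q@a,[1,50,99])+o)) for a,o in((us(th),-.01),(ey,0),(nn(th),-.008))))
E
```

```text
time_s: 22.42
ee_pos: [0.4736, 0.0574, 0.1165]
eef_rot: [-2.671, -0.001, -1.427]
force: [-0.7, 0.5, 3.6]
grip_width: 0.0539
time_s: 22.68
ee_pos: [0.4739, 0.0574, 0.1163]
eef_rot: [-2.67, -0.001, -1.427]
force: [-2.6, -0.7, 7.1]
grip_width: 0.054
ledge-frame TCP x,y,z mm [51.655  0.301  6.473] rot err [-0.    -0.002 -0.001]
side green 181 [  3.  28. 104.] [-29. -17.  28.] [ 6. 26. 33.]
top green 316 [ 31.  79. 110.] [-26.  -2.  23.] [15. 27. 34.]
top purple 55 [116. 126. 136.] [-13.  -2.  11.] [ 8. 23. 32.]
```

Contact is about 9 N, and the base gap reads about 3 mm. I ease off, slide 2 mm to the ledge, and release.

```bash
python3 -m inch '[0,0.1,-0.05,0,0,0,0.4,0,0.1,0,0,0,0,0.4,0,0,0,0,0,0,0.4]'; python3 -m inch '[0,0,0,0,0,0,0.65,0,0,0,0,0,0,0.75,0,0,0,0,0,0,0.8,0,0,0,0,0,0,0.8]'; python3 -m inch '[0,0,-1,0,0,0,0.8,0,0,-2,0,0,0,0.8,0,0,-4,0,0,0,0.8,0,0,-5,0,0,0,0.8,0,0,-5,0,0,0,0.8]'
python3 -m inch '[-4,0,-3,0,0,0,0.8,-5,0,0,0,0,0,0.8,-5,0,0,0,0,0,0.8,-5,0,0,0,0,0,0.8,-5,0,0,0,0,0,0.8,0,0,0,0,0,0,0.8]'
cat > ck.py <<'E'
from pp import *
from fit import cloud
for n in("side","top"):
    I,D=ctrl.camera(n);W=cloud(n,D);hs=cv2.cvtColor(I,cv2.COLOR_RGB2HSV);L=W-H
    near=(abs(L@ey)<.06)&(L@us(th)>0)&(L@us(th)<.25)&(L@nn(th)>.013)&(L@nn(th)<.06)&(D>0)
    for nm,m in(("green",(hs[...,0]>38)&(hs[...,0]<78)&(hs[...,1]>110)),("purple",(hs[...,0]>122)&(hs[...,0]<152)&(hs[...,1]>90))):
        Q=L[m&near]
        if len(Q)>5:print(n,nm,len(Q),*(np.round(1e3*(np.percentile(Q@a,[1,50,99])+o)) for a,o in((us(th),-.01),(ey,0),(nn(th),-.008))))
    if n=="top":a=I[130:250,150:280,::-1]
    else:b=I[100:220,150:280,::-1]
cv2.imwrite("pics/end.png",cv2.resize(np.hstack([a,b]),None,fx=3,fy=3,interpolation=2))
E
python3 ck.py;python3 st.py
```

```text
time_s: 23.15
ee_pos: [0.4723, 0.0572, 0.1159]
eef_rot: [-2.669, -0.001, -1.427]
force: [5.0, 2.5, 0.8]
grip_width: 0.0539
time_s: 23.65
ee_pos: [0.4714, 0.0571, 0.1152]
eef_rot: [-2.672, -0.001, -1.427]
force: [-0.2, -1.1, -0.2]
grip_width: 0.0747
time_s: 24.28
ee_pos: [0.394, 0.0461, 0.2687]
eef_rot: [-2.671, -0.001, -1.427]
force: [-0.5, -0.1, 0.3]
grip_width: 0.0749
time_s: 25.02
ee_pos: [0.3464, 0.284, 0.2933]
eef_rot: [-2.672, -0.002, -1.423]
force: [0.8, 0.9, -0.0]
grip_width: 0.0752
ledge-frame TCP x,y,z mm [ 48.67  242.993 206.627] rot err [ 0.002 -0.     0.003]
side green 288 [  3.  60. 112.] [-28.  -7.  27.] [ 7. 26. 32.]
side purple 31 [114. 124. 135.] [-14.  -6.   9.] [10. 21. 29.]
top green 451 [  2.  64. 110.] [-26.  -2.  24.] [15. 28. 36.]
top purple 56 [114. 126. 135.] [-13.  -2.  10.] [10. 23. 29.]
bar [0.339 0.28  0.31 ] theta 1.8017322669081257 r 0.24096965605846737
weight 166.76923076923077 214.9230769230769 13
face angle 0.475069344468476 1130 n.ey 0.0017425950769213716
```

View pics/end.png

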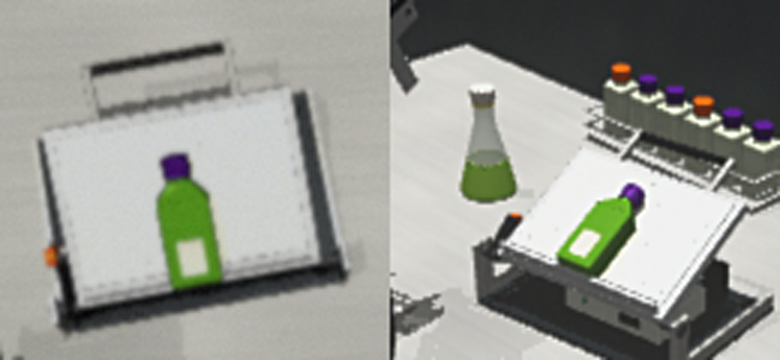

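The flask lies flat, cap up the slope, base at the ledge (gap about 0–2 mm). The board reads 0.475 with the pawl weight in place, and the arm is clear. Handing in.

```bash
python3 -c "
from station import ctrl
print(ctrl.hand_in())"
```

```text
the job is handed in; nothing more can be done
None
```

I gripped the board by its bar and lifted it from the fourth notch to about 1.36 rad. I then lowered it flat, raised it past the second notch and let it seat there. After that I laid the green, purple-capped flask on the lit board with its base at the ledge and moved the arm clear. The job was handed in at about 25 s of the 67 s allowed; hand-in gives no verdict.

- **Pawl thrown out:** I could not see the pawl at the top of the lift. I inferred it was out because the board passed 0.925 freely on the way down and the weight had moved away from the hinge.
- **Lowered flat:** the bar put the board at about 0.02 rad and the face fit at -0.02, so they disagree by about 0.04. Both are under the 0.05 limit. The weight was back where it started.
- **Final board angle:** the face fit reads 0.475 rad (allowed 0.44 to 0.50), with the pawl weight in its seated place.
- **Flask position:** its centre is about 48 mm from the ledge (allowed 40 to 53) and within 5 mm of the board's middle. The base gap is about 0–2 mm, the cap centre is at about 125 mm, and the flask looks flat and straight in both views.
- **Placing force:** the wrist reading rose by about 9 N as the flask touched the board, well under 35 N.
- **Other flasks:** I did not measure them again at the end. The arm's path stayed clear of them, and the left conical flask stands upright in the last picture.

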